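Fit the vise stem into the push-fit pedestal

TASK

Take the blue stem tube out of the wooden tool block and push it foot first, upright, into the orange push-fit collet of the vise pedestal, past the rubber seal, until it has pushed the seat right down and is fully home; then let go of it and leave it standing there. Feel for the bottom and press gently: firmly enough to pass the seal and bottom the seat, but without ramming the fitting. Leave the other things on the table as they are.

Things in the scene. Friction and masses are not known exactly. Their poses are not given: they have to be found in the camera images.
- stem_mid (a point): Centre (half-way up, on the axis) of the blue rigid stem tube: round, 14 mm in diameter, 130 mm long, about 110 g, with three steel bands near its upper end. z runs along the tube to the banded end. It starts upright, with about 1 mm play each side, in a hole of the block, its foot 35 mm deep, 95 mm standing free; grip it on its upper half.
- stem_foot (a point): Centre of the lower end face of the blue stem tube, 65 mm below stem_mid along the tube; same axes. The last 5 mm of the foot taper to 10.4 mm diameter.
- block: Fixed wooden tool block, 64 (x) by 170 (y) by 50 mm high; origin at the centre of its underside. Three holes 16 mm wide, 35 mm deep in a row along its y at -50, 0, +50 mm; one holds the blue stem, the others small hand tools with tops 125 to 130 mm above the table. Grip the stem with the fingers closing along the block's x, across the row, where both sides are free.
- pedestal: Fixed vise pedestal: dark steel foot plate 110 by 95 by 14 mm with an upright collet body 42 mm in diameter, an orange collar at its top, 80 mm above the table; origin at the centre of the underside, z up along the collet's axis. More than 25 N from the stem on the seat, rim or bore damages it.
- collet_mouth (a point): Centre of the collet's mouth, on its axis at the top of the orange collar, z up along the bore. The mouth is a cone 23 mm wide narrowing over 5 mm to a straight bore 16.4 mm wide.
- seal (a point): Centre of the rubber seal ring, on the collet's axis 14 mm below the mouth; its lips begin 11 mm and end 17 mm below the mouth. It is 10.4 mm wide at rest and springs open; the stem needs roughly 5 to 12 N to pass it, and then slides on with little drag (up to about 3 N). The stem's own weight does not carry it past the seal nor push the seat down.
- bore (a point): Point on the bore's axis 24 mm below the mouth. The seat inside (its travel: seat, 0 to 0.005 m down) is not measured: it is on an adjustable stop, its top 0 to 24 mm below this point at first, unknown beforehand. It is a tight sliding plug: it yields 5 mm under some 5 to 7 N and stays where pushed, then meets a stiff rubber bumper (about 10 N per mm), felt as a steep rise: home.
Not all that is in view belongs to the job. What is shaped like the pedestal but pink, purple or turquoise is not meant.

How it is judged:
On the way, in this order (a step that is already met when the one before it is completed fails the run):
1. the stem is drawn up clear of the tool block (height (world z) of stem_mid above 0.125 m), for 0.1 s.
2. its foot is past the seal in the collet (z of stem_foot in the frame of collet_mouth below -0.018 m and horizontal distance between stem_foot and collet_mouth below 0.006 m).
3. the seat is pushed right down (value of joint seat above 0.003 m), for 0.2 s.
At the end, for the whole second after the job is handed in: The released stem stands in the collet at rest (slower than 50 mm/s) and upright (within 0.1 rad), its foot within 4 mm of the collet's axis and at least 22 mm below the mouth, and the seat is still pushed down by more than 3 of its 5 mm (value of joint seat above 0.003 m and z of stem_foot in the frame of collet_mouth below -0.022 m and horizontal distance between stem_foot and collet_mouth below 0.004 m and angle between stem_mid's own z axis and vertical below 0.1 rad and linear speed of stem below 0.05 m/s); the robot touches nothing.
It fails at once if the stem rams the fitting: more than 25 N on the seat or at any spot of the collet's rim and bore (contact force between stem and seat above 25 N or contact force between stem and pedestal_c0 above 25 N or contact force between stem and pedestal_c1 above 25 N or contact force between stem and pedestal_c2 above 25 N or contact force between stem and pedestal_c3 above 25 N or contact force between stem and pedestal_c4 above 25 N or contact force between stem and pedestal_c5 above 25 N or contact force between stem and pedestal_c6 above 25 N or contact force between stem and pedestal_c7 above 25 N or contact force between stem and pedestal_c8 above 25 N or contact force between stem and pedestal_c9 above 25 N or contact force between stem and pedestal_c10 above 25 N or contact force between stem and pedestal_c11 above 25 N or contact force between stem and pedestal_c12 above 25 N or contact force between stem and pedestal_c13 above 25 N or contact force between stem and pedestal_c14 above 25 N or contact force between stem and pedestal_c15 above 25 N or contact force between stem and pedestal_c16 above 25 N).
It fails at once if another thing on the table or in the block (bodkin, threader, spools, bottle, jar, black case) moved more than 30 mm (distance of any of bodkin, threader, spool_red, spool_black, beer, jar, case from where it was at the start of the episode above 0.03 m).
It also fails if it takes over 70 s, if anything falls off the work surface, if the arm or the gripper's body presses on something with over 40 N, if the wrist force passes 120 N, or if a joint passes its speed limit or range.

ROBOT

A 6-joint arm with a two-finger parallel gripper is mounted at the origin on the work surface. World frame = base frame: x ahead of the robot, y to its left, z up, the work surface at z = 0. Lengths are in m, angles in rad, forces in N, time in s.
With the tool pointing down it reaches from about 0.325 to 0.9 m from the base axis. Payload 6.1 kg.
Tool frame: the origin (TCP) lies at the very end of the fingers, on their centre line; the grasp point (between the pads) lies 19 mm behind it; z points along the fingers, y is the line along which they close (so a half turn about z gives the same grasp; the last joint's range is limited). The gripper opens to 85 mm and grips with 20 to 120 N. Pads are 22 mm wide; open, the fingers measure 114 mm over their backs; the gripper's body (76 mm by 85 mm) begins 54 mm behind the grasp point. The pads swing forward as they close: fully open they stand 13 mm farther back than shut.
Start: joints at [-1.433, 0.22, 1.526, -0, 1.395, -0.126], TCP at [0.163, -0.603, 0.231] pointing down, gripper open.
Joint ranges: [-2.98, 2.98], [-0.91, 2.08], [0.09, 2.57], [-1.24, 4.39], [0.2, 2.65], [-2.68, 2.68]. Speed limits (rad/s): [2.57, 2.57, 3.01, 3.14, 3.14, 3.14].

INTERFACE

Orientations are given as a unit quaternion [w, x, y, z].
In Python, from station import bot gives the robot as it stands. Calls block until the motion is done:
- bot.move_ptp(position, orientation): joint-space move of the TCP to a pose.
- bot.servo_line(position, ori=None, velocity=0.15, until_force=None): straight line of the TCP; ori=None keeps the orientation; velocity is the mean speed in m/s. With until_force (N) it stops when the force on the tool has changed by that much, and returns True; else False.
- bot.goto_joints(angles): joint-space move.
- bot.gripper_to(opening, grasp_force=None): finger opening in m; grasp_force is the grip in N (None keeps the last); returns when the fingers have stopped.
- bot.sleep(seconds).
- bot.ik(position, orientation): joint angles nearest the present ones, or None.
- bot.capture(name): name is "scene" or "top"; returns (picture, depth): 400x640x3 uint8, blue, green, red; 400x640 float32, m along the optical axis (not along the pixel's ray), 0 where there is no reading.
- bot.calibration(name): a dict with "fx", "fy", "cx", "cy" (pixels), "R" (3x3) and "t" (3): a world point X has camera coordinates R X + t. Camera axes: x right, y down, z forward; pixel columns grow to the right and rows downward; lengths in m; the calibration is good to about 2 mm. A picture is of the moment at which its call begins. calibration takes no time and is no camera call.
A pose or a line that the arm cannot do raises bot.IKError and nothing moves.
- bot.sign_off(): hands the job in; it is judged then, once.
Trained networks look in the newest picture that a camera, given by its name, has taken for a name from the list of things; names that differ only in an ending like _2 or _b are one class to them, and where a whole thing is asked for, a point or a joint stands for the part that bears it (a point fixed in the world has none). Each returns a list of dicts, best first, with "score" (0 to 1); they miss things now and then, are a little off and sometimes report something else, mostly with a low value. They report only what shows in the picture. A call takes as long as a camera call. They do not tell look-alikes from the thing itself.
- bot.cut_out(camera, target): "region" (400x640 bool, what is visible of it) and "box" ([left, top, right, bottom] in pixels, round what is visible of it).
Readings, each from a call of its own:
- bot.current_time_s(): time.
- bot.current_joint_positions(): joint angles.
- bot.current_qvel(): joint speeds.
- bot.current_effort(): joint torques, N m.
- bot.current_ee_pos(): TCP position.
- bot.current_ee_rot(): TCP orientation.
- bot.current_ft_force(): force on the tool from outside, world axes, zero at the start.
- bot.current_wrist_torque(): the same for the moment, N m.
- bot.current_opening(): finger opening in m.
- bot.current_grip_force(): force on a finger pad.
Only numpy, scipy, OpenCV 4.12 (cv2) and the standard library are available. Lean on these libraries where they do the work, as an engineer would, in place of code of your own. Each camera call takes 0.05 s, during which the arm holds its last target. There are 200 camera calls.

## Working session

There is one attempt and no reset: what is moved stays moved. The work goes in short steps, each a Python script; the robot and the scene stay as the last script left them, time stands still between calls to the robot, and variables do not carry over. Pictures are saved under pics/ and viewed, at most 10 in all, crops included, and the job is handed in when it is done.

```bash
mkdir -p pics; ls; python3 - <<'E'
from station import bot
import cv2,numpy as np
for n in("scene","top"):
    p,d=bot.capture(n); cv2.imwrite(f"pics/{n}0.png",p); np.save(f"pics/{n}0.npy",d)
    c=bot.calibration(n); print(n,{k:np.round(v,3).tolist() for k,v in c.items()})
    for t in("stem_mid","pedestal","block"):
        for r in bot.cut_out(n,t): print(t,round(r["score"],2),r["box"])
print(bot.current_time_s(),bot.current_ee_rot())
E
```

```text
pics
scene {'fx': 478.532, 'fy': 478.532, 'cx': 327.008, 'cy': 196.784, 'R': [[-0.85, 0.526, -0.002], [0.317, 0.509, -0.8], [-0.42, -0.681, -0.6]], 't': [0.491, -0.055, 1.32]}
stem_mid 0.51 [386.5, 222.5, 403.0, 266.2]
pedestal 0.97 [247.3, 172.9, 303.4, 220.5]
pedestal 0.96 [225.2, 142.6, 266.0, 183.3]
pedestal 0.86 [281.5, 141.9, 333.4, 180.8]
pedestal 0.66 [298.7, 196.7, 355.1, 242.1]
pedestal 0.19 [390.3, 227.1, 399.5, 265.2]
block 0.62 [246.9, 173.3, 298.8, 219.5]
block 0.57 [357.9, 236.2, 431.9, 315.5]
top {'fx': 389.966, 'fy': 389.966, 'cx': 316.384, 'cy': 199.289, 'R': [[0.012, -1.0, 0.022], [-0.988, -0.016, -0.152], [0.153, -0.019, -0.988]], 't': [-0.101, 0.519, 0.858]}
stem_mid 0.5 [197.5, 193.9, 217.8, 207.0]
pedestal 0.93 [355.4, 148.0, 395.0, 194.5]
pedestal 0.92 [286.8, 171.4, 338.9, 228.8]
pedestal 0.72 [386.8, 208.6, 437.9, 260.4]
pedestal 0.61 [425.0, 143.1, 475.9, 198.7]
block 0.58 [173.1, 184.2, 255.6, 225.4]
0.4 [-1.42589326e-04  9.91315916e-01  1.31501838e-01 -2.09728292e-06]
```

View pics/scene0.png

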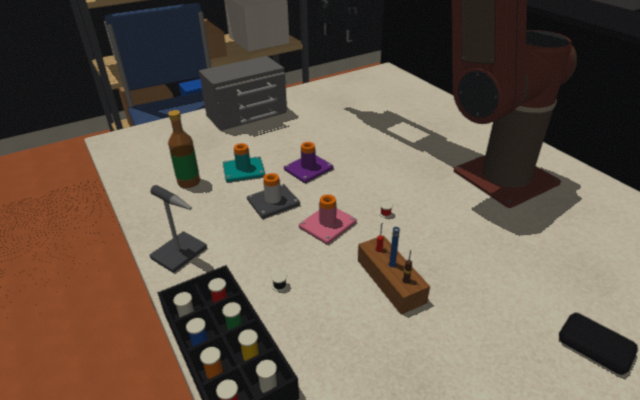

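View pics/top0.png

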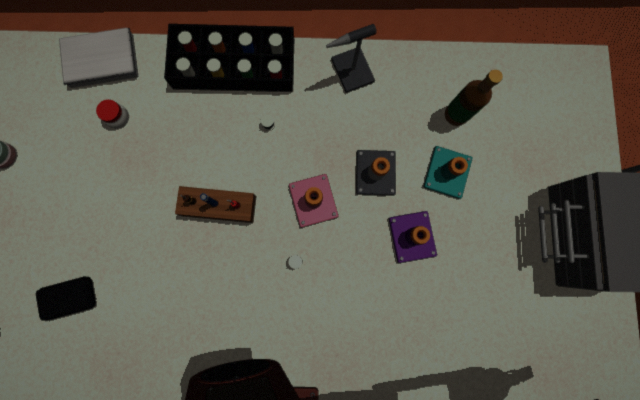

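Pedestal candidates in the top view are dark grey (376,172), pink (314,200), turquoise (449,172) and purple (413,237). Only the dark grey one, at scene (273,195), matches the dark steel foot. The block is at top (215,204). The blue stem is the tall middle piece at scene (394,247), between the red-handled and dark tools. I'll confirm both in one crop and measure them.

```bash
cat > h.py <<'E'
import numpy as np,cv2
from station import bot
def cloud(cam,d,mask):
    c=bot.calibration(cam); v,u=np.nonzero(mask&(d>0)); z=d[v,u]
    P=np.c_[(u-c["cx"])/c["fx"]*z,(v-c["cy"])/c["fy"]*z,z]
    return (P-c["t"])@np.array(c["R"])
def ray(cam,uv,z):
    c=bot.calibration(cam);R=np.array(c["R"]);o=-R.T@c["t"]
    r=R.T@[(uv[0]-c["cx"])/c["fx"],(uv[1]-c["cy"])/c["fy"],1]
    return o+r*(z-o[2])/r[2]
def proj(cam,X):
    c=bot.calibration(cam); p=np.array(c["R"])@np.asarray(X,float)+c["t"]
    return np.array([c["fx"]*p[0]/p[2]+c["cx"],c["fy"]*p[1]/p[2]+c["cy"]])
E
python3 - <<'E'
from h import *
boxes={"scene":((240,165,310,225),(350,215,440,315)),"top":((350,143,402,200),(168,180,262,228))}
tiles=[]
for n in boxes:
    p=cv2.imread(f"pics/{n}0.png");d=np.load(f"pics/{n}0.npy");hsv=cv2.cvtColor(p,cv2.COLOR_BGR2HSV)
    H,S,V=[hsv[...,i].astype(int) for i in range(3)]
    for b in boxes[n]: tiles.append(cv2.resize(p[b[1]:b[3],b[0]:b[2]],(390,290),interpolation=cv2.INTER_CUBIC))
    for k,(b,m) in enumerate(zip(boxes[n],((H<18)&(S>150)&(V>60),(H>100)&(H<125)&(S>110)&(V>35)))):
        w=np.zeros(m.shape,bool);w[b[1]:b[3],b[0]:b[2]]=1;m=m&w
        v,u=np.nonzero(m);X=cloud(n,d,m)
        print(n,["orange","blue"][k],m.sum(),"u",u.min(),u.max(),"v",v.min(),v.max(),"mean",u.mean(),v.mean(),"\n cloud med",np.median(X,0).round(4),"z pct",np.percentile(X[:,2],[5,50,95]).round(3))
        if k==0:
            T=X[(X[:,2]>.075)&(X[:,2]<.09)]; (c,r)=cv2.minEnclosingCircle(T[:,:2].astype(np.float32)); print(" ring",len(T),np.round(c,4),r)
            e=cv2.fitEllipse(cv2.convexHull(np.c_[u,v].astype(np.int32))); print(" ellipse",e,ray(n,e[0],.08).round(4))
    # block top
    b=boxes[n][1];w=np.zeros(p.shape[:2],bool);w[b[1]:b[3],b[0]:b[2]]=1
    X=cloud(n,d,w);T=X[abs(X[:,2]-.05)<.005]
    rc=cv2.minAreaRect(T[:,:2].astype(np.float32));print(" block",rc,len(T),np.median(T[:,2]))
cv2.imwrite("pics/crop1.png",np.vstack([np.hstack(tiles[:2]),np.hstack(tiles[2:])]))
E
```

```text
scene orange 168 u 264 278 v 173 185 mean 270.8988095238095 179.35119047619048 
 cloud med [ 0.5969 -0.228   0.077 ] z pct [0.067 0.077 0.081]
 ring 102 [ 0.5947 -0.2337] 0.021073777228593826
 ellipse ((270.74017333984375, 179.43380737304688), (13.160913467407227, 16.750694274902344), 90.40753936767578) [ 0.6008 -0.2237  0.08  ]
scene blue 125 u 390 396 v 237 265 mean 393.304 251.384 
 cloud med [0.5114 0.1439 0.0881] z pct [0.053 0.088 0.124]
 block ((0.5061609745025635, 0.14101703464984894), (0.17218586802482605, 0.06687036901712418), 85.26580047607422) 1637 0.04976056026360778
top orange 176 u 373 389 v 157 173 mean 380.97159090909093 165.17613636363637 
 cloud med [ 0.5942 -0.2372  0.0803] z pct [0.077 0.08  0.083]
 ring 169 [ 0.5937 -0.2369] 0.019221730530261993
 ellipse ((380.9434814453125, 165.1199493408203), (16.179616928100586, 17.20176124572754), 118.62474060058594) [ 0.5943 -0.2369  0.08  ]
top blue 1 u 206 206 v 197 197 mean 206.0 197.0 
 cloud med [0.505  0.1305 0.1491] z pct [0.149 0.149 0.149]
 block ((0.5065844058990479, 0.13769543170928955), (0.17088069021701813, 0.06448492407798767), 85.35598754882812) 1881 0.0504639966663309
```

View pics/crop1.png

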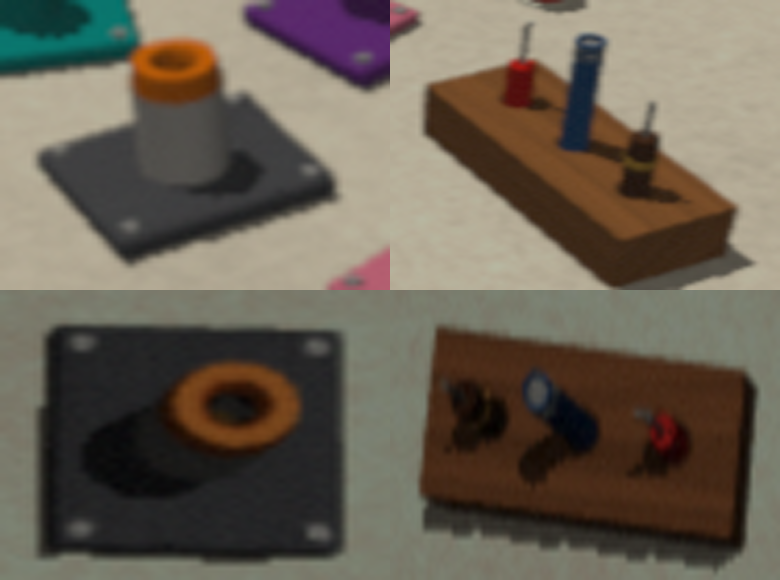

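The crop confirms it: the orange collet on the dark grey foot, and the stem in the middle hole of the block. The two cameras agree to about 3 mm and I use the mean. Sizes match the spec (block 171x65 mm, top at 0.050 m, collar at 0.080 m). Now the grasp.

```bash
python3 - <<'E'
from h import *
from scipy.spatial.transform import Rotation
x,y=.5064,.1394
best=None
for h in (42.65,132.65):
    q=[0,np.cos(np.radians(h)),np.sin(np.radians(h)),0]
    a=bot.ik([x,y,.25],q);b=bot.ik([.5942,-.2353,.25],q);print(h,a,b)
    if a is not None and b is not None:
        m=max(abs(a[5]),abs(b[5]))
        if best is None or m<best[0]:best=(m,q)
q=best[1];np.save("q.npy",q)
bot.gripper_to(.05,60)
bot.move_ptp([x,y,.25],q)
f0=bot.current_ft_force()
print("touch",bot.servo_line([x,y,.098],velocity=.08,until_force=8),bot.current_ee_pos())
bot.gripper_to(0.0,60);bot.sleep(.3)
print(bot.current_opening(),bot.current_grip_force(),np.round(np.array(bot.current_ft_force())-f0,2),bot.current_wrist_torque(),bot.current_time_s())
E
```

```text
42.65 [ 1.18412085e-01 -3.19250266e-02  1.76197188e+00 -4.44089210e-16
  1.41154580e+00  2.00442560e-01] [-5.00347686e-01  2.42506971e-01  1.46537669e+00 -4.44089210e-16
  1.43370900e+00 -4.18317212e-01]
132.65 None None
touch False [0.50678248 0.1394435  0.09849459]
0.012640326368486327 58.435513973236084 [ 0.06 -0.25  2.74] [-0.0490549   0.03309716  0.01041474] 6.4917
```

Grip is good: opening 12.6 mm and almost no side load. Next I lift, carry it to about 30 mm above the mouth and look.

```bash
python3 - <<'E'
from h import *
p=np.array(bot.current_ee_pos());print(bot.servo_line([p[0],p[1],.225],velocity=.1))
bot.servo_line([.5942,-.2353,.225],velocity=.15)
bot.servo_line([.5942,-.2353,.193],velocity=.08); bot.sleep(.5)
print(bot.current_ee_pos(),bot.current_opening(),bot.current_ft_force(),bot.current_time_s())
t=[]
for n in("scene","top"):
    p,d=bot.capture(n); cv2.imwrite(f"pics/{n}1.png",p); np.save(f"pics/{n}1.npy",d)
    u,v=proj(n,[.5942,-.2353,.11]).astype(int)
    t.append(cv2.resize(p[v-45:v+45,u-30:u+30],(400,600),interpolation=cv2.INTER_CUBIC)); print(n,u-30,v-45,"x6.67")
cv2.imwrite("pics/crop2.png",np.hstack(t))
E
```

```text
False
[ 0.59426423 -0.23535404  0.19317461] 0.01282050394693752 [-0.91455274  0.51636042 -1.12467773] 11.675
scene 240 121 x6.67
top 352 116 x6.67
```

View pics/crop2.png

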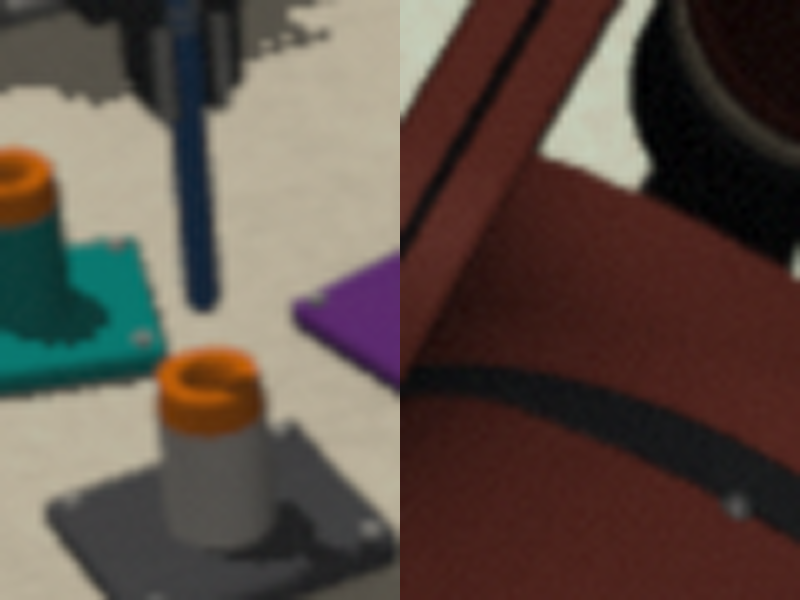

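The scene view (left) shows the stem hanging upright, foot at crop (203,305), just above the dark pedestal's mouth at (211,375). The top camera is blocked by the arm. I'll measure foot against mouth in the same scene picture, so calibration error cancels.

```bash
python3 - <<'E'
from h import *
def circ(c,r,n=90):
    a=np.linspace(0,2*np.pi,n);return np.array([proj("scene",[c[0]+r*np.cos(t),c[1]+r*np.sin(t),c[2]]) for t in a])
p=cv2.imread("pics/scene1.png");K=8
win=(245,125,300,200);big=cv2.resize(p[win[1]:win[3],win[0]:win[2]],None,fx=K,fy=K,interpolation=cv2.INTER_CUBIC)
hsv=cv2.cvtColor(big,cv2.COLOR_BGR2HSV).astype(int);H,S,V=[hsv[...,i] for i in range(3)]
tou=lambda i,w:(i+.5)/K-.5+w
m=(H<18)&(S>150)&(V>70);v,u=np.nonzero(m);k=tou(u,win[0])>260;u,v=u[k],v[k]
print("orange L,R,T,B",tou(u.min(),win[0]),tou(u.max(),win[0]),tou(v.min(),win[1]),tou(v.max(),win[1]))
P=np.array([.5942,-.2353,.08])
for r in(.019,.020,.021,.022):
    c=circ(P,r);print("pred",r,c.min(0).round(2),c.max(0).round(2))
m=(H>100)&(H<128)&(S>90)&(V<110);n,l,st,ce=cv2.connectedComponentsWithStats(m.astype(np.uint8));j=1+st[1:,4].argmax()
m=l==j;v,u=np.nonzero(m);print("stem bottom",tou(v.max(),win[1]))
E=np.array([.59426,-.23535])
c=circ([*E,.1097],.0052);print("pred foot bottom",c.max(0),"ctr",proj("scene",[*E,.1097]))
for row in(144,148,152,156,160,164):
    i=int((row+.5-win[1])*K);q=np.nonzero(m[i])[0]
    zs=np.linspace(.10,.2,400);pp=np.array([proj("scene",[*E,z]) for z in zs]);j=abs(pp[:,1]-row).argmin()
    if len(q):print(row,"obs mid",round(tou(q.mean(),win[0]),2),"w",len(q)/K,"pred",pp[j,0].round(2),"z",zs[j].round(3))
for e in np.eye(3):print((proj("scene",[*E,.1]+e*.001)-proj("scene",[*E,.1])).round(3))
E
```

```text
orange L,R,T,B 263.0625 278.4375 173.0625 185.8125
pred 0.019 [263.34 172.06] [278.78 180.76]
pred 0.02 [262.93 171.84] [279.19 181.  ]
pred 0.021 [262.52 171.62] [279.59 181.23]
pred 0.022 [262.11 171.4 ] [280.   181.47]
stem bottom 166.4375
pred foot bottom [272.30222509 167.44855607] ctr [270.15634425 166.27232353]
144 obs mid 268.06 w 3.375 pred 268.22 z 0.172
148 obs mid 268.5 w 3.25 pred 268.56 z 0.161
152 obs mid 268.94 w 3.375 pred 268.92 z 0.15
156 obs mid 269.12 w 3.5 pred 269.26 z 0.139
160 obs mid 269.44 w 3.125 pred 269.61 z 0.128
164 obs mid 269.88 w 3.25 pred 269.96 z 0.116
[-0.368  0.12 ]
[0.183 0.192]
[-0.03  -0.341]
```

```bash
python3 - <<'E'
from h import *
from scipy.optimize import least_squares
fit=lambda X,r,c0:least_squares(lambda c:np.hypot(*(X[:,:2]-c).T)-r,c0,loss="soft_l1",f_scale=.002).x
for f in("scene0","scene1"):
    d=np.load(f"pics/{f}.npy");w=np.zeros(d.shape,bool);w[120:225,240:305]=1;X=cloud("scene",d,w)
    X=X[np.hypot(*(X[:,:2]-[.5942,-.2353]).T)<.032]
    B=X[(X[:,2]>.03)&(X[:,2]<.06)];print(f,"body",len(B),fit(B,.021,[.594,-.235]).round(4))
    T=X[(X[:,2]>.075)&(X[:,2]<.09)];print(" top",len(T),T[:,:2].mean(0).round(4),((T.max(0)+T.min(0))/2).round(4),np.median(T[:,2]))
    for a,b in((.105,.125),(.125,.145),(.145,.16)):
        S=X[(X[:,2]>a)&(X[:,2]<b)]
        if len(S)>8:print(" stem",a,len(S),fit(S,.007,[.594,-.235]).round(4),S[:,2].min())
d=np.load("pics/top0.npy");w=np.zeros(d.shape,bool);w[143:200,350:402]=1;X=cloud("top",d,w)
T=X[(X[:,2]<.022)&(X[:,2]>.009)];print("plate",cv2.minAreaRect(T[:,:2].astype(np.float32)))
d=np.load("pics/scene0.npy");w=np.zeros(d.shape,bool);w[165:225,240:310]=1;X=cloud("scene",d,w)
T=X[(X[:,2]<.019)&(X[:,2]>.009)];print("plate s",cv2.minAreaRect(T[:,:2].astype(np.float32)))
E
```

```text
scene0 body 165 [ 0.5936 -0.2351]
 top 114 [ 0.595 -0.233] [ 0.5947 -0.2341  0.079 ] 0.07895602927128904
scene1 body 160 [ 0.5935 -0.2353]
 top 109 [ 0.5951 -0.2328] [ 0.5944 -0.2343  0.0788] 0.07905879319417732
 stem 0.105 30 [ 0.5927 -0.2356] 0.10771191617993583
 stem 0.125 41 [ 0.5935 -0.2351] 0.12545739454781465
 stem 0.145 32 [ 0.5931 -0.2349] 0.14551725937443455
plate ((0.5937178730964661, -0.23678265511989594), (0.09421047568321228, 0.11055818945169449), 88.80806732177734)
plate s ((0.584679901599884, -0.2588160037994385), (0.26690128445625305, 0.1912950873374939), 59.943023681640625)
```

Same camera, same method: collet axis (0.5935, -0.2352), stem axis (0.5931, -0.2352). Aligned to about 0.5 mm, so I push in small force-watched steps.

```bash
cat > push.py <<'E'
from h import *
X,Y=.5946,-.2353
f0=np.array(bot.current_ft_force());t0=bot.current_time_s()
print("hit",bot.servo_line([X,Y,.156],velocity=.02,until_force=4))
z=bot.current_ee_pos()[2];log=[];last=0
F=np.array(bot.current_ft_force())-f0; print(z,F.round(2))
while F[2]<15 and np.hypot(F[0],F[1])<12 and z>.104 and bot.current_time_s()-t0<30:
    z-=.001 if F[2]<4 else .0005
    bot.servo_line([X,Y,z],velocity=.01,until_force=6)
    F=np.array(bot.current_ft_force())-f0; p=bot.current_ee_pos()
    log.append((round((.08-(p[2]-.0835))*1e3,1),*F.round(1)))
    z=min(z,p[2]+.001)
print(*log,sep="\n");print(bot.current_ee_pos(),bot.current_opening(),bot.current_time_s())
E
python3 push.py
```

```text
hit False
0.1561639375619628 [ 0.05 -1.32 -0.3 ]
(np.float64(8.4), np.float64(1.1), np.float64(-0.5), np.float64(0.3))
(np.float64(9.5), np.float64(1.4), np.float64(-0.2), np.float64(0.9))
(np.float64(10.5), np.float64(1.3), np.float64(-0.4), np.float64(0.1))
(np.float64(11.4), np.float64(1.3), np.float64(-1.1), np.float64(0.7))
(np.float64(12.4), np.float64(1.0), np.float64(-0.9), np.float64(0.5))
(np.float64(13.4), np.float64(1.2), np.float64(-1.1), np.float64(-0.1))
(np.float64(14.3), np.float64(1.0), np.float64(-1.2), np.float64(1.4))
(np.float64(15.0), np.float64(0.9), np.float64(-0.5), np.float64(2.7))
(np.float64(15.7), np.float64(0.7), np.float64(-0.3), np.float64(5.7))
(np.float64(15.9), np.float64(0.7), np.float64(-1.0), np.float64(7.4))
(np.float64(15.9), np.float64(-1.7), np.float64(-0.6), np.float64(9.3))
(np.float64(16.0), np.float64(-1.4), np.float64(-0.6), np.float64(11.1))
(np.float64(16.7), np.float64(-0.8), np.float64(-0.3), np.float64(6.8))
(np.float64(17.1), np.float64(-0.0), np.float64(0.4), np.float64(8.7))
(np.float64(17.9), np.float64(0.8), np.float64(-0.7), 
[... 1891 characters left out ...]
.9), np.float64(1.6), np.float64(-1.6), np.float64(5.1))
(np.float64(42.4), np.float64(2.1), np.float64(-0.7), np.float64(7.3))
(np.float64(42.7), np.float64(2.0), np.float64(-1.8), np.float64(6.8))
(np.float64(42.9), np.float64(2.0), np.float64(-0.9), np.float64(8.5))
(np.float64(43.1), np.float64(1.1), np.float64(-1.6), np.float64(10.0))
(np.float64(43.2), np.float64(-0.5), np.float64(-0.9), np.float64(10.0))
(np.float64(43.4), np.float64(-0.8), np.float64(-0.8), np.float64(12.1))
(np.float64(43.6), np.float64(-1.0), np.float64(-0.7), np.float64(13.1))
(np.float64(43.8), np.float64(-2.1), np.float64(-0.5), np.float64(15.6))
[ 0.5951753  -0.23565228  0.11972642] 0.012565891397426652 26.2833
```

A clear force trace: seal at about 16 mm (11 N peak), seat met at about 37.5 mm, 5 mm of travel at 6–7 N, then the steep bumper rise to 15.6 N. It's home. Hold, release, retreat and check.

```bash
python3 - <<'E'
from h import *
bot.sleep(.4);print(bot.current_ft_force())
bot.gripper_to(.04);bot.sleep(.2);print(bot.current_opening(),bot.current_ft_force())
p=bot.current_ee_pos();print(bot.servo_line([p[0],p[1],.23],velocity=.08,until_force=8))
bot.servo_line([p[0],p[1],.27],velocity=.1)
bot.servo_line([.50,0.,.27],velocity=.15);bot.sleep(.3)
t=[]
for n in("scene","top"):
    im,d=bot.capture(n)
    u,v=proj(n,[.5942,-.2353,.11]).astype(int)
    t.append(cv2.resize(im[v-45:v+45,u-30:u+30],(400,600),interpolation=cv2.INTER_CUBIC))
    w=np.zeros(d.shape,bool);w[v-45:v+45,u-30:u+30]=1;X=cloud(n,d,w);X=X[np.hypot(*(X[:,:2]-[.5942,-.2353]).T)<.025]
    S=X[X[:,2]>.09];print(n,len(S),"top z",np.percentile(S[:,2],97).round(4),[S[(S[:,2]>a)&(S[:,2]<a+.03)].mean(0).round(4) for a in(.09,.13)])
cv2.imwrite("pics/crop3.png",np.hstack(t));print(bot.current_time_s())
E
```

```text
[-1.88773497  0.25849836 12.99313843]
0.039896610746544284 [-0.03470226  0.39060277 -0.60056266]
False
scene 176 top z 0.1686 [array([ 0.5972, -0.2308,  0.1051]), array([ 0.5991, -0.2303,  0.1444])]
top 121 top z 0.1704 [array([ 0.5912, -0.2345,  0.1056]), array([ 0.5929, -0.2346,  0.145 ])]
31.6167
```

View pics/crop3.png

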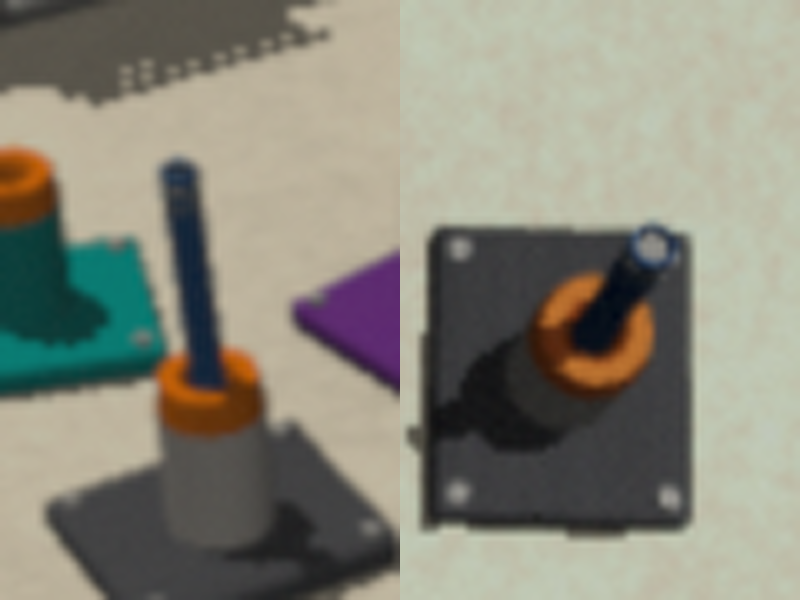

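The stem stands free in the dark pedestal's collet: foot at crop (207,385) left, top at (180,170). It leans about 0.045 rad, under the 0.1 limit. Its top is at 0.169–0.170 m, which fits the seated depth. The gripper is clear, so I hand in.

```bash
python3 -c "
from station import bot
print(bot.sign_off())"
```

```text
the job is handed in; nothing more can be done
None
```

I pushed the blue stem past the seal until the seat bottomed, at about 16 N, then released it standing in the dark pedestal's collet; the job is handed in at about 32 s, and no verdict was shown.

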